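# Isolate the washers and clip the lock-out clip

## Robot

A 7-joint arm with a two-finger parallel gripper is mounted at the origin on a cart in front of the work surface, level with it; the furniture and walls round the work are solid. World frame = base frame: x ahead of the robot, y to its left, z up, the work surface at z = 0. Lengths are in m, angles in rad, forces in N, time in s.
With the tool pointing down it reaches from about 0.4 to 0.85 m from the base axis. Payload 10.4 kg.
Tool frame: the origin (TCP) lies on the centre line of the jaws, within the pads' length; the fingertips stand 11 mm ahead of it and the grasp point (between the pads) lies 8 mm behind it; z points along the fingers, y is the line along which they close (so a half turn about z gives the same grasp; the last joint's range is limited). The gripper opens to 87 mm and grips with 3 to 60 N. Pads are 19 mm wide; open, the fingers measure 117 mm over their backs; the gripper's body (75 mm by 190 mm) begins 51 mm behind the grasp point.
Start: joints at [-1.205, 0.332, -0.065, 1.46, 0.022, 1.35, -0.088], TCP at [0.237, 0.578, 0.234] pointing down, gripper open.
Joint ranges: [-2.6, 2.6], [-0.5, 2.12], [-1.47, 1.34], [0.16, 2.42], [-1.27, 4.41], [0.06, 2.06], [-2.6, 2.6]. Speed limits (rad/s): [2.22, 2.22, 2.79, 2.79, 3.14, 3.14, 3.14].

## Interface

Orientations are given as a unit quaternion [x, y, z, w].
In Python, from bench import r gives the robot as it stands.
- The arm moves only by the shell command python3 -m pendant 'ROWS' [OPENING] [FORCE]. ROWS is JSON, a list of rows, each a list of 4 numbers: the shift along the tool's x, y, z in m, then the turn about the tool's z in rad. A call has 1 to 8 rows; each row shifts and turns the commanded pose from where the row before left it, along the tool's axes as they then stand; what a row does not reach is not made up. A row lasts 1/12 s, in which the tool goes at most 41.7 mm and 7.16 degrees, less where a joint would pass 70% of its speed; a pose out of reach is approached as far as the arm can. A call with a gripper value outside its range is refused whole. OPENING is the opening, from 0 (shut) to 1 (fully open), set as the call begins (- or left out, the last holds). The fingers move at their own pace and stop on an object; FORCE is the grip in N (left out, the last holds). Time passes only in rows, so rows that do not move let the fingers close. It gives the time, the measured TCP pose, the force, the opening and the grip force at its end, in the units of the state.
- r.read_state(): the state, without advancing time (a new reading comes with each control period).
- r.camera(name): name is "scene" or "top" or "wrist"; returns a dict with "img" (384x512x3 uint8, red, green, blue), "camera_matrix" (3x3 intrinsics, pixels), "xyz" and "attitude" of the camera in the world. Camera axes: x right, y down, z forward; pixel columns grow to the right and rows downward; lengths in m; the calibration is good to about 2 mm. The wrist camera is an equidistant fisheye: a pixel r from the principal point sees the ray r / f radians off the axis. A picture is of the moment at which its call begins. There is no depth.
- r.close_job(): hands the job in; it is judged then, once.
Trained networks look in the newest picture that a camera, given by its name, has taken for a name from the list of things; names that differ only in an ending like _2 or _b are one class to them, and where a whole thing is asked for, a point or a joint stands for the part that bears it (a point fixed in the world has none). Each returns a list of dicts, best first, with "score" (0 to 1); they miss things now and then, are a little off and sometimes report something else, mostly with a low value. They report only what shows in the picture. A call takes as long as a camera call. They do not tell look-alikes from the thing itself.
- r.outline_of(thing, camera): "mask" (384x512 bool, what is visible of it) and "bbox" ([centre column, centre row, width, height] in pixels, round what is visible of it).
The state is a dict: "time": time; "joint_positions": joint angles; "joint_vel": joint speeds; "joint_torque": joint torques, N m; "ee_pos": TCP position; "eef_rot": TCP orientation; "ft_force": force on the tool from outside, world axes, zero at the start; "torque": the same for the moment, N m; "width": finger opening in m; "grip_force": force on a finger pad.
Only numpy, scipy, OpenCV 4.12 (cv2) and the standard library are available. Lean on these libraries where they do the work, as an engineer would, in place of code of your own. Each camera call takes 0.05 s, during which the arm holds its last target. There are 200 camera calls.

## Task

The washers are to be serviced: on the switch console, flip both ball-ended levers (washers) to off, leaning to the back, and the crossbar lever (drain pump) to on, leaning to the front, without flipping any of the flat paddles. Then squeeze open the sprung clip parked on the stand and release it onto the tag plate at the end of the console, well down over the plate's edge, upright and near the plate's middle. Do not drop the clip, and do not push the things standing around.

Things in the scene. Friction and masses are not known exactly. Their poses are not given: they have to be found in the camera images.
- console: Fixed grey base, 112 x 364 x 12 mm, under the switch row. Origin: centre of its underside on the counter; x points to the back of the row (away from the robot), y along the row, z up. Six switch modules in any order, 36 mm apart, at y = -90 to +90 mm; housings reach 86 mm across the row and 48 mm above the counter, lever heads up to about 118 mm.
- ball_a (a joint): Steel stem (9 mm) with a black ball of 22 mm, ball centre 58 mm from the pivot: a washer switch, in a white housing 35 mm wide on the console. Joint: 0 = leaning 0.5 rad to the front (console -x, ON), 1.0 = leaning 0.5 rad to the back (OFF). Pivot 48 mm above the counter on the row's centre line. Top-heavy: past the upright (0.5) it falls to the other end and stays; about 1 N at the head moves it.
- ball_a_tip (a point): Point on the centre line of lever ball_a (washer switch), 58 mm from its pivot; moves with the lever.
- paddle_a (a joint): Flat black paddle, 16 mm wide along the row, 7 mm thick, 64 mm long: a dryer switch, leave it alone, in a white housing 35 mm wide on the console. Joint: 0 = leaning 0.5 rad to the front (console -x, ON), 1.0 = leaning 0.5 rad to the back (OFF). Pivot 48 mm above the counter on the row's centre line. Top-heavy: past the upright (0.5) it falls to the other end and stays; about 1 N at the head moves it.
- crossbar (a joint): Steel stem (9 mm) with a black crossbar (27 mm long along the row, 11 mm thick) 58 mm from the pivot: a drain pump switch, in a white housing 35 mm wide on the console. Joint: 0 = leaning 0.5 rad to the front (console -x, ON), 1.0 = leaning 0.5 rad to the back (OFF). Pivot 48 mm above the counter on the row's centre line. Top-heavy: past the upright (0.5) it falls to the other end and stays; about 1 N at the head moves it.
- crossbar_tip (a point): Point on the centre line of lever crossbar (drain pump switch), 58 mm from its pivot; moves with the lever.
- paddle_b (a joint): Flat black paddle, 16 mm wide along the row, 7 mm thick, 64 mm long: a dryer switch, leave it alone, in a white housing 35 mm wide on the console. Joint: 0 = leaning 0.5 rad to the front (console -x, ON), 1.0 = leaning 0.5 rad to the back (OFF). Pivot 48 mm above the counter on the row's centre line. Top-heavy: past the upright (0.5) it falls to the other end and stays; about 1 N at the head moves it.
- ball_b (a joint): Steel stem (9 mm) with a black ball of 22 mm, ball centre 58 mm from the pivot: a washer switch, in a white housing 35 mm wide on the console. Joint: 0 = leaning 0.5 rad to the front (console -x, ON), 1.0 = leaning 0.5 rad to the back (OFF). Pivot 48 mm above the counter on the row's centre line. Top-heavy: past the upright (0.5) it falls to the other end and stays; about 1 N at the head moves it.
- ball_b_tip (a point): Point on the centre line of lever ball_b (washer switch), 58 mm from its pivot; moves with the lever.
- paddle_c (a joint): Flat black paddle, 16 mm wide along the row, 7 mm thick, 64 mm long: a dryer switch, leave it alone, in a white housing 35 mm wide on the console. Joint: 0 = leaning 0.5 rad to the front (console -x, ON), 1.0 = leaning 0.5 rad to the back (OFF). Pivot 48 mm above the counter on the row's centre line. Top-heavy: past the upright (0.5) it falls to the other end and stays; about 1 N at the head moves it.
- tag_edge (a point): Middle of the top edge of the console's tag plate: an upright steel plate 5 mm thick (along this point's x), 50 mm wide (y), standing free for 46 mm below this point, at one end of the switch row (either end; the other end has a block with a small clear dome). z up; top edge 97 mm above the counter. x as the console's.
- stand_edge (a point): Middle of the top edge of the plate on the fixed parking stand (dark foot 85 x 85 x 14 mm on the counter left or right of the console): same 5 mm plate, x through its thickness, y along the edge, top 75 mm above the counter. The clip starts here.
- clip_centre (a point): Centre of the loose grey sprung clip, 60 g, 88 mm tall, 28 mm wide (y), like a big clothes peg standing with its handles up (z) and jaws down; x is the direction in which jaws and handles open and close. The hinge pin lies 7 mm below this point.
- clip_jaw (a joint): Opening of the clip: 0 = gripping a 5 mm plate, 0.5 = handles squeezed fully together (then parallel, about 21 mm over their outer faces, jaw tips about 23 mm apart), -0.15 = shut on nothing. Full squeeze takes about 10 N, 20 N or more holds it at the stop.
- soap_bar: Yellow bar of soap, 55 x 78 x 20 mm, in front of the console. Loose bystander; origin at the centre of its underside, z up.
- scrub_brush: Grey scrubbing brush with handle, 30 x 85 x 55 mm, in front of the console. Loose bystander; origin at the centre of its underside, z up.
- wax_pot: Round pot with wooden lid, 91 mm across, 53 mm tall, behind the console. Loose bystander; origin at the centre of its underside, z up.
- button_jar: Small jar with white lid, 60 mm across, 85 mm tall, behind the console. Loose bystander; origin at the centre of its underside, z up.
- scent_bottle: Round bottle with black cap, 73 mm across, 138 mm tall, on the side of the console opposite to the stand. Loose bystander; origin at the centre of its underside, z up.
- clip: The same clip as a  origin on the hinge pin, axes as for its centre. Jaws reach 37 mm below the pin, handle tops 51 mm above it. Gripping a plate, the handles measure 45 mm over their outer faces at the top, 32 mm at 25 mm above the pin. Fully seated, the pin is about 6 mm above the plate's edge.
- tag_block: White end block, 86 x 58 x 33 mm, that carries the tag plate; origin at the centre of its underside, 12 mm above the counter.
There are look-alikes about, which are no part of the job. Leave any pink look-alike of the clip alone.

How it is judged:
By the outcome, as a careful person would: the job done as asked, in the order asked, and still so for the second after the job is handed in, with the robot touching nothing.
It also fails if it takes over 72 s, if anything falls off the work surface, if the arm or the gripper's body presses on something with over 40 N, if the wrist force passes 120 N, or if a joint passes its speed limit or range.

## Working session

There is one attempt and no reset: what is moved stays moved. The work goes in short steps, Python scripts to look and compute and a shell command to move; the robot and the scene stay as the last step left them, time stands still between calls to the robot, and variables do not carry over. Pictures are saved under pics/ and viewed, at most 10 in all, crops included, and the job is handed in when it is done.

```bash
mkdir -p pics; ls; python3 - <<'E'
from bench import r
import cv2
s=r.read_state();print(s['time'],s['ee_pos'],s['eef_rot'],s['width'])
ims=[]
for c in ['scene','top']:
    d=r.camera(c);print(c,d['camera_matrix'],d['xyz'],d['attitude'])
    cv2.imwrite(f'pics/{c}0.png',cv2.resize(d['img'][:,:,::-1],(800,600),interpolation=cv2.INTER_CUBIC))
    for t in ['console','ball_a','paddle_a','crossbar','clip','tag_block','stand_edge','tag_edge','soap_bar','scrub_brush','wax_pot','button_jar','scent_bottle']:
        try: print(t,[(round(o['score'],2),[round(float(x)) for x in o['bbox']]) for o in r.outline_of(t,c)])
        except Exception as e: print(t,e)
E
```

```text
pics
0.0 [0.2368159  0.57800366 0.23275934] [ 1.93185659e-01  9.81161970e-01 -6.95181765e-04 -8.30140329e-05] 0.08701216042196894
scene [[454.41426648   0.         251.50864818]
 [  0.         454.41426648 196.01916222]
 [  0.           0.           1.        ]] [-0.00139615 -0.81538731  0.78057542] [ 0.8415519  -0.28079006  0.13643934 -0.44083063]
console [(0.69, [250, 231, 96, 76])]
ball_a [(0.56, [246, 208, 16, 16]), (0.55, [234, 196, 11, 7])]
paddle_a [(0.57, [257, 221, 6, 9]), (0.43, [226, 185, 9, 14])]
crossbar [(0.58, [245, 190, 9, 14])]
clip [(0.87, [296, 297, 22, 39]), (0.69, [257, 287, 19, 38]), (0.19, [223, 183, 32, 31])]
tag_block [(0.88, [225, 186, 33, 32])]
stand_edge [(0.83, [293, 329, 55, 47]), (0.62, [251, 230, 96, 78])]
tag_edge [(0.6, [223, 186, 35, 33])]
soap_bar [(0.58, [196, 215, 18, 23])]
scrub_brush [(0.5, [219, 242, 9, 26])]
wax_pot [(0.78, [270, 186, 30, 32])]
button_jar [(0.91, [306, 223, 23, 38])]
scent_bottle [(0.78, [152, 170, 24, 43])]
top [[356.77123565   0.         251.43506865]
 [  0.         356.77123565 193.16335125]
 [  0.           0.           1
[... 169 characters left out ...]
), (0.46, [257, 204, 6, 12])]
paddle_a [(0.68, [287, 196, 8, 17]), (0.6, [273, 203, 3, 14]), (0.44, [219, 193, 10, 12])]
crossbar []
clip [(0.79, [340, 251, 18, 23]), (0.74, [309, 250, 17, 22]), (0.65, [384, 246, 26, 22]), (0.63, [374, 245, 35, 34])]
tag_block [(0.82, [201, 190, 28, 28]), (0.24, [245, 198, 2, 11])]
stand_edge [(0.91, [373, 246, 32, 34])]
tag_edge [(0.6, [204, 190, 25, 31])]
soap_bar [(0.92, [216, 233, 30, 24]), (0.45, [204, 191, 27, 32])]
scrub_brush [(0.49, [265, 239, 27, 18]), (0.35, [380, 240, 16, 9])]
wax_pot [(0.73, [222, 150, 31, 30])]
button_jar [(0.58, [299, 162, 21, 26])]
scent_bottle [(0.85, [131, 236, 40, 23]), (0.66, [272, 202, 4, 11]), (0.22, [246, 198, 5, 13])]
```

View pics/scene0.png

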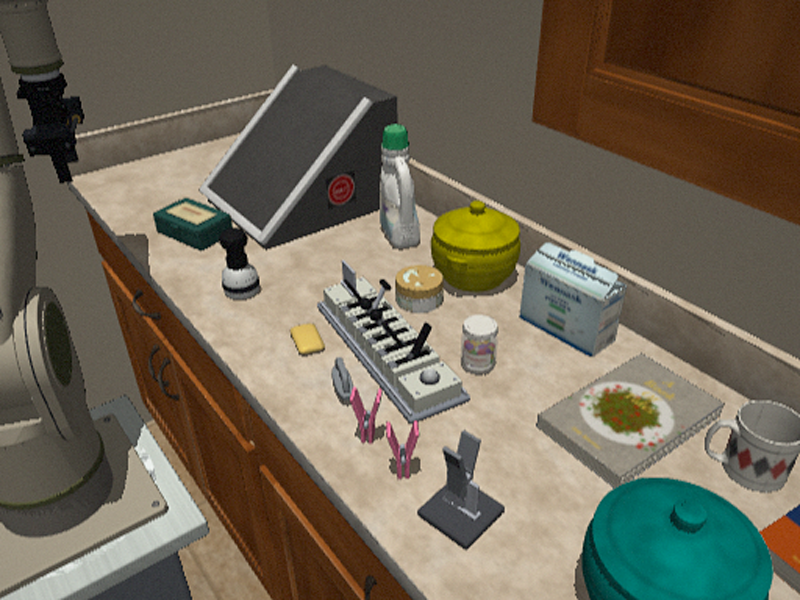

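View pics/top0.png

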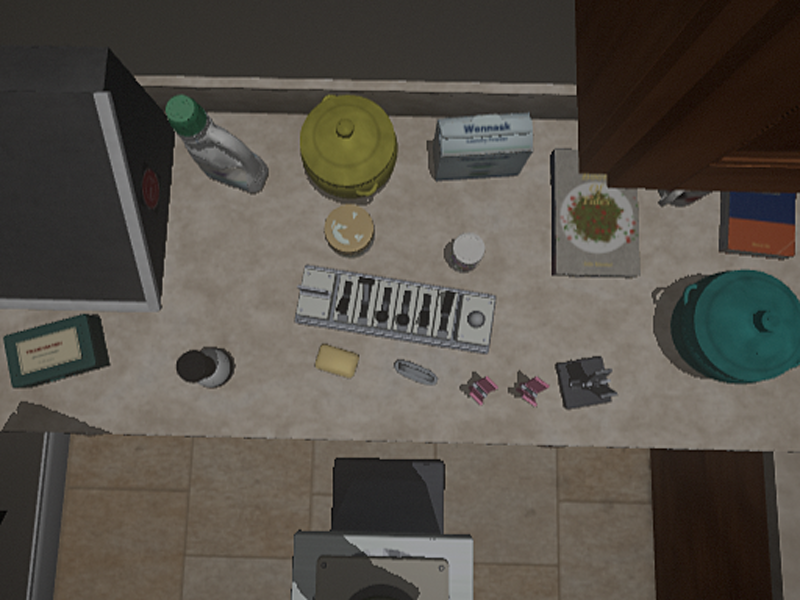

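```bash
cat > h.py <<'E'
import numpy as np, cv2, json
from scipy.spatial.transform import Rotation as R
from scipy.optimize import least_squares
from bench import r
def cam(n):
    d=r.camera(n); d['R']=R.from_quat(d['attitude']).as_matrix(); d['fish']=n=='wrist'; return d
def proj(d,P):
    p=(np.atleast_2d(P)-d['xyz'])@d['R']; K=d['camera_matrix']
    if d['fish']:
        rr=np.hypot(p[:,0],p[:,1])+1e-12; th=np.arctan2(rr,p[:,2]); q=p[:,:2]/rr[:,None]*th[:,None]
    else: q=p[:,:2]/p[:,2:]
    return q*[K[0,0],K[1,1]]+K[:2,2]
def back(d,uv,z):
    K=d['camera_matrix']; q=(np.atleast_2d(uv)-K[:2,2])/[K[0,0],K[1,1]]
    if d['fish']:
        th=np.hypot(q[:,0],q[:,1])+1e-12; v=np.c_[q/th[:,None]*np.sin(th)[:,None],np.cos(th)]
    else: v=np.c_[q,np.ones(len(q))]
    v=v@d['R'].T; return d['xyz']+v*((z-d['xyz'][2])/v[:,2])[:,None]
def crop(d,x0,y0,w,h,s):
    return cv2.resize(d['img'][y0:y0+h,x0:x0+w,::-1],(w*s,h*s),interpolation=cv2.INTER_CUBIC)
E
python3 - <<'E'
from h import *
t=cam('top'); s=cam('scene')
a=crop(t,183,160,140,75,5); b=crop(t,285,220,116,50,3)
c=crop(s,195,160,115,105,4) ; e=crop(s,225,240,110,120,2)
im=np.zeros((600,800,3),np.uint8)
im[:375,:700]=a; im[380:530,:348]=b
im[375:600,350:350+0]=0
im[360:600,360:580]=e
cv2.imwrite('pics/c1.png',im)
im=np.zeros((600,800,3),np.uint8); im[:420,:460]=c
f=crop(t,345,225,60,45,7)[:600]; im[:315,460:800]=f[:,:340]
g=crop(s,240,260,90,90,3);im[320:590,470:740]=g
cv2.imwrite('pics/c2.png',im)
E
```

```text
(no output)
```

View pics/c1.png

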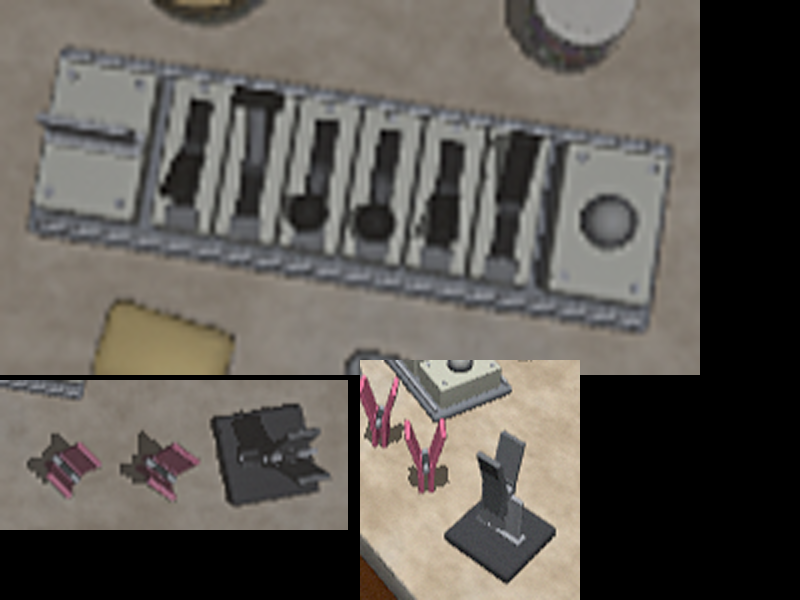

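View pics/c2.png

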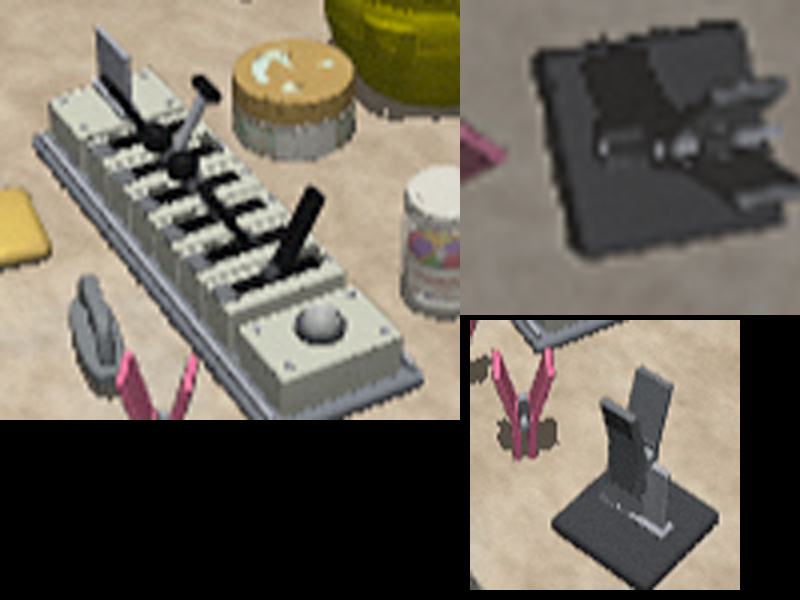

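```bash
cat > fit.py <<'E'
from h import *
t=cam('top'); s=cam('scene')
def W(p,L):
    c,sn=np.cos(p[2]),np.sin(p[2]); L=np.atleast_2d(np.array(L,float))
    return np.c_[p[0]+c*L[:,0]-sn*L[:,1],p[1]+sn*L[:,0]+c*L[:,1],L[:,2]]
obs=[(t,(56,182,12),(196,170)),(t,(56,-182,12),(317,189.6)),(t,(-56,-182,12),(312,225.6)),(t,(-56,182,12),(189,207)),
(t,(-28,18,99),(244,203)),(t,(-28,-18,99),(258,204.4)),(t,(28,54,99),(234.6,179.6)),
(s,(-56,182,12),(203.7,195.5)),(s,(56,-182,12),(300,255)),(s,(-56,-182,12),(265.6,267.5)),
(s,(-28,18,99),(233.7,193.2)),(s,(-28,-18,99),(240.7,200.7)),(s,(28,54,99),(246,182)),]
pl=[(t,25,(191,184)),(t,-25,(210,187.4)),(s,25,(219.2,167)),(s,-25,(227.5,172.5))]
def f(p,full=False):
    o=[proj(d,W(p,np.array(L)/1e3))[0]-q for d,L,q in obs]+[proj(d,W(p,[(p[4],p[3]+y/1e3,.097)]))[0]-q for d,y,q in pl]
    return np.array(o) if full else np.ravel(o)
sol=least_squares(f,[.42,0,-.13,.15,0],loss='soft_l1');print('console',sol.x.round(4));print(f(sol.x,True).round(1).tolist())
so=[(t,(42.5,42.5,14),(355.7,232.1)),(t,(42.5,-42.5,14),(385.3,228.6)),(t,(-42.5,-42.5,14),(391.4,256.4)),(t,(-42.5,42.5,14),(362.1,261.4)),
(s,(-42.5,42.5,14),(267.3,327.3)),(s,(-42.5,-42.5,14),(299.3,349.3)),(s,(42.5,-42.5,14),(322.7,326)),
(s,(-22,14,132),(284,287.3)),(s,(-22,-14,132),(295.7,290.7)),(s,(22,14,132),(296.7,276)),(s,(22,-14,132),(307.7,281.7))]
g=lambda p:np.ravel([proj(d,W(p,np.array(L)/1e3))[0]-q for d,L,q in so])
q=least_squares(g,[.25,-.36,.1],loss='soft_l1');print('stand',q.x.round(4));print(g(q.x).reshape(-1,2).round(1).tolist())
E
python3 fit.py
```

```text
console [ 5.550e-01 -1.320e-02 -1.320e-01  1.421e-01  3.000e-04]
[[-1.2, -1.3], [1.0, -2.0], [1.0, 0.2], [-1.1, -0.8], [0.9, -1.1], [0.3, -0.4], [0.2, -0.3], [-2.9, -1.1], [0.9, -1.4], [-3.8, 1.9], [-0.7, 1.7], [-1.4, 1.2], [-0.7, 0.5], [0.5, -0.9], [-0.1, -1.5], [-0.8, 0.2], [-1.5, 2.7]]
stand [ 0.4282 -0.3588  0.2081]
[[0.3, -0.3], [-0.2, -2.3], [0.8, -0.4], [0.7, 0.3], [-1.9, -0.8], [-1.1, -0.0], [-0.0, -2.8], [-0.4, 0.5], [-0.5, 4.3], [0.7, -0.6], [1.2, 0.4]]
```

```bash
python3 -m pendant '[[0,0,-0.03,0],[-0.022,-0.03,-0.01,0],[-0.022,-0.03,0,0],[-0.022,-0.03,0,0],[-0.022,-0.03,0,0],[-0.022,-0.03,0,0],[-0.022,-0.03,0,0],[-0.022,-0.03,0,0]]' 0 20; python3 -m pendant '[[-0.022,-0.03,0,0],[-0.022,-0.03,0,0],[-0.022,-0.03,0,0],[0,0,0,0.12],[0,0,0,0.12],[0,0,0,0.12],[0,0,0,0.12],[0,0,0,0.12]]'; python3 -m pendant '[[0,0,0,0.12],[0,0,0,0.12],[0,0,0,0.12],[0,0,0,0.12],[0,0,0,0.12],[0,0,0,0.114],[0,0,0,0]]'
```

```text
time: 2.27
ee_pos: [0.3, 0.3239, 0.2736]
eef_rot: [0.193, 0.981, 0.0, 0.0]
ft_force: [0.8, 0.8, 0.7]
width: 0.0418
grip_force: 0.0
time: 2.93
ee_pos: [0.3268, 0.2173, 0.2738]
eef_rot: [0.477, 0.879, 0.0, 0.0]
ft_force: [0.9, 0.5, -0.3]
width: 0.0008
grip_force: 0.0
time: 3.52
ee_pos: [0.3268, 0.2173, 0.2737]
eef_rot: [0.754, 0.657, 0.0, -0.0]
ft_force: [-0.1, 0.4, 0.1]
width: 0.0007
grip_force: 0.0
```

```bash
python3 -m pendant '[[-0.028,0.027,0.003,0],[-0.028,0.027,0.003,0],[-0.028,0.027,0.003,0],[-0.028,0.027,0.003,0],[-0.028,0.027,0.003,0],[-0.028,0.027,0.003,0],[-0.028,0.025,0,0],[0,0,0,0]]'; python3 - <<'E'
from h import *
d=cam('wrist');print(d['xyz'],d['camera_matrix'])
im=cv2.resize(d['img'][:,:,::-1],(800,600),interpolation=cv2.INTER_CUBIC)
cv2.imwrite('pics/w1.png',im)
p=np.array([.555,-.0132,-.132,.1421,0]);c,s=np.cos(p[2]),np.sin(p[2])
L=np.array([(-28,18,99),(-28,-18,99),(28,54,99),(56,182,12),(56,-182,12),(-56,-182,12),(-56,182,12),(0,167,97),(0,117,97),(-30,90,104)])/1e3
W=np.c_[p[0]+c*L[:,0]-s*L[:,1],p[1]+s*L[:,0]+c*L[:,1],L[:,2]]
print((proj(d,W)*1.5625).round(0).tolist())
for t in ['ball_a','crossbar','paddle_a','console','tag_block']: print(t,[(round(o['score'],2),[round(float(x)*1.5625) for x in o['bbox']]) for o in r.outline_of(t,'wrist')])
E
```

```text
time: 4.18
ee_pos: [0.4886, -0.0082, 0.2555]
eef_rot: [0.753, 0.658, -0.0, 0.001]
ft_force: [-1.0, 0.2, 0.1]
width: 0.0005
grip_force: 0.0
[0.49756033 0.05746051 0.40687054] [[297.31863964   0.         254.11775718]
 [  0.         297.31863964 188.91765308]
 [  0.           0.           1.        ]]
[[453.0, 247.0], [452.0, 299.0], [535.0, 195.0], [536.0, 50.0], [519.0, 434.0], [408.0, 438.0], [408.0, 44.0], [494.0, 32.0], [495.0, 102.0], [452.0, 139.0]]
ball_a [(0.9, [466, 246, 53, 39]), (0.65, [461, 295, 57, 29])]
crossbar [(0.77, [510, 193, 79, 30]), (0.74, [344, 146, 63, 84])]
paddle_a [(0.67, [478, 321, 18, 5]), (0.57, [472, 137, 38, 32])]
console [(0.61, [473, 191, 130, 283])]
tag_block [(0.89, [480, 70, 107, 99])]
```

View pics/w1.png

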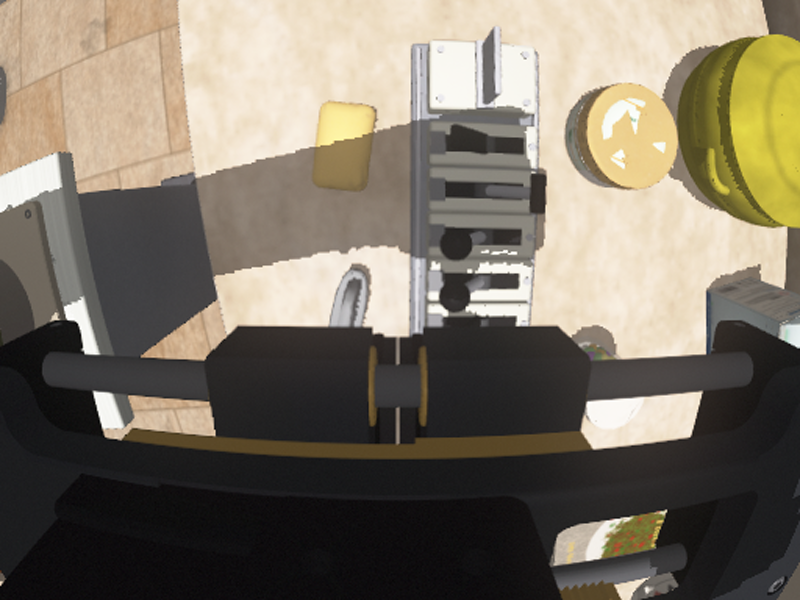

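```bash
python3 -m pendant '[[0.025,-0.005,0.03,0],[0,0,0.04,0],[0,0,0.04,0],[0,0,0.03,0],[0,0,0.016,0],[0,0,0,0]]'; python3 -m pendant '[[0,0.01,0,0],[0,0.01,0,0],[0,0.01,0,0],[0,0.01,0,0],[0,0.01,0,0],[0,0.01,0,0],[0,0,0,0]]'; python3 -m pendant '[[0,-0.03,0,0],[0,-0.03,0,0],[0,0,0,0],[-0.018,0,0,0],[-0.018,0,0,0],[0,0,0,0]]'; python3 -m pendant '[[0,0.01,0,0],[0,0.01,0,0],[0,0.01,0,0],[0,0.01,0,0],[0,0.01,0,0],[0,0.01,0,0],[0,0,0,0]]';python3 -m pendant '[[0,-0.02,0,0],[0,-0.02,-0.04,0],[0,-0.02,-0.04,0],[0,0,-0.04,0],[0,0,0,0]]';
```

```text
time: 4.98
ee_pos: [0.4819, 0.0246, 0.0963]
eef_rot: [0.751, 0.66, -0.003, -0.001]
ft_force: [-0.4, 0.5, 0.2]
width: 0.0004
grip_force: 0.0
time: 5.57
ee_pos: [0.5465, 0.0156, 0.1]
eef_rot: [0.752, 0.659, 0.001, 0.001]
ft_force: [-0.8, 0.2, 0.2]
width: 0.0005
grip_force: 0.0
time: 6.07
ee_pos: [0.4798, -0.015, 0.1]
eef_rot: [0.753, 0.658, 0.0, 0.0]
ft_force: [0.8, -1.1, -0.3]
width: 0.0004
grip_force: 0.0
time: 6.65
ee_pos: [0.5415, -0.0197, 0.0994]
eef_rot: [0.752, 0.659, 0.0, 0.001]
ft_force: [-0.5, -0.3, 0.0]
width: 0.0004
grip_force: 0.0
time: 7.07
ee_pos: [0.4853, -0.0119, 0.2213]
eef_rot: [0.752, 0.659, 0.005, 0.002]
ft_force: [1.0, -0.1, 1.3]
width: 0.0006
grip_force: 0.0
```

```bash
python3 -m pendant '[[0.02,0.035,0,0],[0.02,0.035,0,0],[0.02,0.035,0,0],[0.005,0.028,0,0],[0,0,0.02,0],[0,0,0,0]]';python3 - <<'E'
from h import *
d=cam('wrist')
cv2.imwrite('pics/w2.png',cv2.resize(d['img'][:,:,::-1],(800,600),interpolation=cv2.INTER_CUBIC))
E
```

```text
time: 7.57
ee_pos: [0.6226, 0.0351, 0.19]
eef_rot: [0.752, 0.659, -0.003, -0.001]
ft_force: [-0.1, 0.6, -0.7]
width: 0.0007
grip_force: 0.0
```

View pics/w2.png

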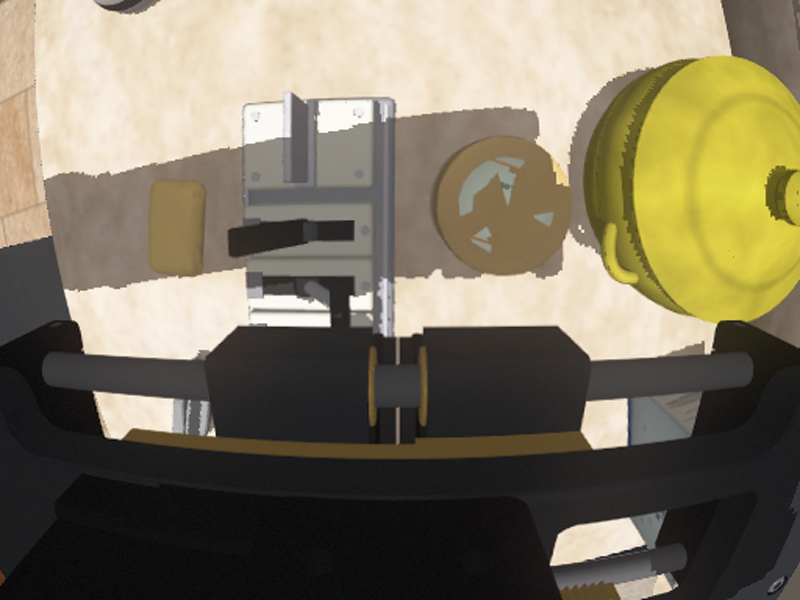

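```bash
python3 -m pendant '[[0,0.002,0.03,0],[0,0,0.03,0],[0,0,0.03,0],[0,0,0,0],[0,-0.01,0,0],[0,-0.01,0,0],[0,-0.01,0,0],[0,-0.01,0,0]]'; python3 -m pendant '[[0,-0.01,0,0],[0,-0.007,0,0],[0,0,0,0],[0,0.015,0,0],[0,0.015,-0.03,0],[0,0,-0.04,0],[0,0,-0.04,0],[0,0,0,0]]'
python3 - <<'E'
from h import *
t=cam('scene');a=crop(t,195,160,115,105,5)
cv2.imwrite('pics/c3.png',a)
E
```

```text
time: 8.28
ee_pos: [0.5857, 0.0397, 0.1069]
eef_rot: [0.752, 0.659, 0.001, 0.001]
ft_force: [0.3, 0.3, 0.3]
width: 0.0005
grip_force: 0.2
time: 8.95
ee_pos: [0.6021, 0.0376, 0.2233]
eef_rot: [0.753, 0.659, 0.005, 0.003]
ft_force: [1.4, -0.1, 0.9]
width: 0.0003
grip_force: 0.0
```

View pics/c3.png

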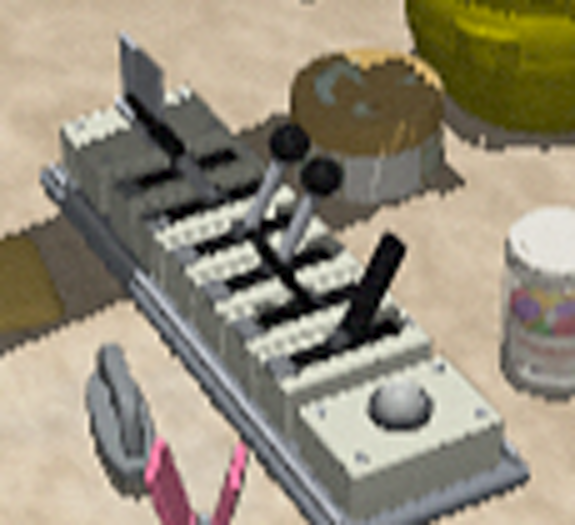

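```bash
python3 -m pendant '[[-0.01,0,-0.035,0],[-0.037,-0.0075,0,0],[-0.037,-0.0075,0,0],[-0.037,-0.0075,0,0],[-0.037,-0.0075,0,0],[-0.037,-0.0075,0,0],[-0.037,-0.0075,0,0],[-0.037,-0.0075,0,0]]' 1; python3 -m pendant '[[-0.037,-0.0075,0,0],[-0.037,-0.0075,0,0],[-0.037,-0.0075,0,0],[-0.037,-0.0075,0,0],[-0.037,-0.0075,0,-0.1],[-0.03,-0.0075,0,-0.12],[0,0,0,-0.12],[0,0,0,0]]'
python3 - <<'E'
from h import *
d=cam('wrist')
cv2.imwrite('pics/w3.png',cv2.resize(d['img'][:,:,::-1],(800,600),interpolation=cv2.INTER_CUBIC))
p=[.428,-.359,.208];c,s=np.cos(p[2]),np.sin(p[2])
for n,L in dict(edge=[(0,25,75),(0,-25,75)],tops=[(-22,14,132),(-22,-14,132),(22,14,132),(22,-14,132)],foot=[(42,42,14),(42,-42,14),(-42,-42,14),(-42,42,14)]).items():
    L=np.array(L)/1e3
    W=np.c_[p[0]+c*L[:,0]-s*L[:,1],p[1]+s*L[:,0]+c*L[:,1],L[:,2]]
    print(n,(proj(d,W)*1.5625).round(0).tolist())
for t in ['clip','stand_edge']: print(t,[(round(o['score'],2),[round(float(x)*1.5625) for x in o['bbox']]) for o in r.outline_of(t,'wrist')])
E
```

```text
time: 9.67
ee_pos: [0.5098, -0.2233, 0.2493]
eef_rot: [0.752, 0.659, 0.0, -0.0]
ft_force: [1.2, 0.6, 0.3]
width: 0.0459
grip_force: 0.0
time: 10.33
ee_pos: [0.4391, -0.432, 0.2489]
eef_rot: [0.629, 0.777, -0.0, -0.0]
ft_force: [-0.0, 0.2, -0.4]
width: 0.0865
grip_force: 0.0
edge [[403.0, 135.0], [403.0, 206.0]]
tops [[366.0, 144.0], [366.0, 192.0], [443.0, 144.0], [443.0, 192.0]]
foot [[453.0, 123.0], [452.0, 223.0], [352.0, 222.0], [351.0, 122.0]]
clip [(0.82, [412, 35, 65, 61]), (0.65, [408, 156, 76, 45])]
stand_edge [(0.9, [407, 172, 112, 108]), (0.38, [409, 160, 80, 50])]
```

View pics/w3.png

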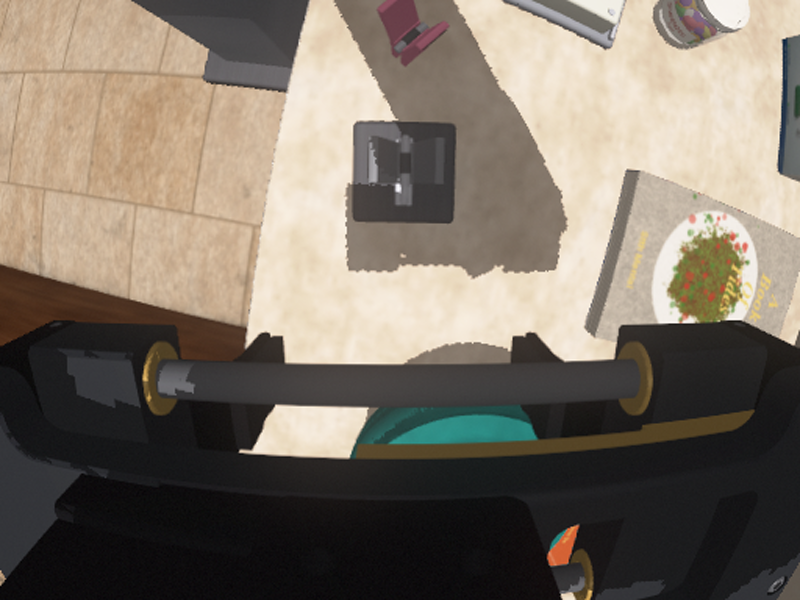

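```bash
python3 -m pendant '[[0.03,0.002,0,0],[0.03,0.002,0,0],[0.02,0.002,0,0],[0,0,0.035,0],[0,0,0.035,0],[0,0,0.03,0],[0,0,0.02,0],[0,0,0,0]]'; python3 - <<'E'
from h import *
s=r.read_state();print(s['ee_pos'],s['ft_force'])
d=cam('wrist')
cv2.imwrite('pics/w4.png',cv2.resize(d['img'][:,:,::-1],(800,600),interpolation=cv2.INTER_CUBIC))
E
```

```text
time: 11.15
ee_pos: [0.4291, -0.3473, 0.1252]
eef_rot: [0.63, 0.777, -0.0, -0.003]
ft_force: [-1.3, -0.2, -0.3]
width: 0.087
grip_force: 0.0
[ 0.4291124  -0.34726659  0.12523792] [-1.2690027  -0.16277355 -0.33404239]
```

View pics/w4.png

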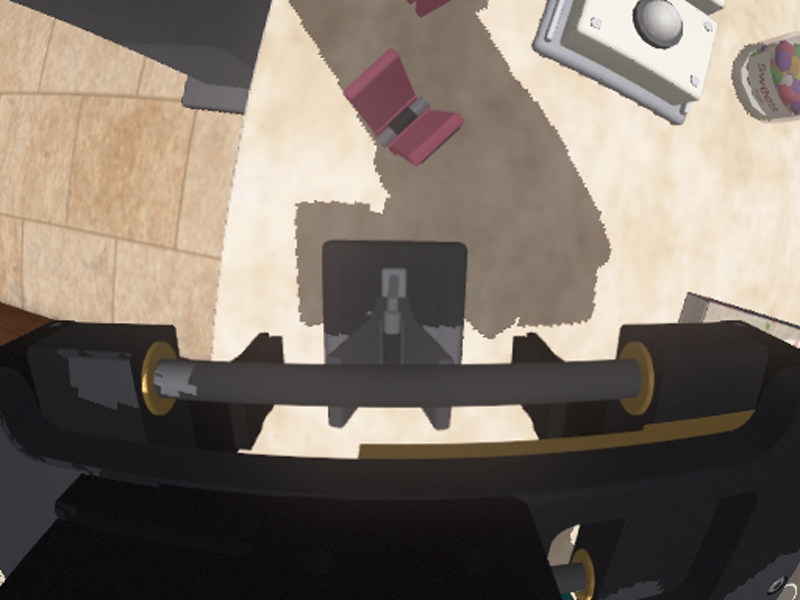

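```bash
python3 - <<'E'
from h import *
d=cam('wrist'); s=r.read_state(); print(s['ee_pos'])
Q=R.from_quat(s['eef_rot']).as_matrix(); T=s['ee_pos']
# tool-frame: clip axis at TCP + (a,b); tops at z .132
for a in (-.006,0,.006):
  P=[T+Q[:,0]*(a+w)+Q[:,1]*b for w in (.014,-.014) for b in (-.0225,.0225)]
  P=np.array(P);P[:,2]=.132
  print(a,(proj(d,P)*1.5625).round(0).tolist())
# plate edge endpoint & pads
P=np.array([T+Q[:,1]*b+Q[:,0]*w+Q[:,2]*.011 for w in (.0095,-.0095) for b in (-.0435,.0435)]);print('tips',(proj(d,P)*1.5625).round(0).tolist())
o=r.outline_of('clip','wrist');print([(x['score'],np.round(np.array(x['bbox'])*1.5625)) for x in o])
E
```

```text
[ 0.43070974 -0.34949448  0.12951627]
-0.006 [[332.0, 358.0], [464.0, 358.0], [336.0, 429.0], [460.0, 429.0]]
0 [[332.0, 342.0], [464.0, 342.0], [335.0, 414.0], [461.0, 414.0]]
0.006 [[331.0, 325.0], [465.0, 325.0], [335.0, 400.0], [461.0, 400.0]]
tips [[282.0, 340.0], [514.0, 340.0], [286.0, 386.0], [510.0, 386.0]]
[(0.98, array([399., 107., 122., 108.])), (0.7, array([390., 354., 128., 130.])), (0.69, array([426.,   6.,  31.,   8.]))]
```

```bash
python3 -m pendant '[[-0.005,-0.0025,0,0],[0,0,0.01,0],[0,0,0.01,0],[0,0,0,0],[0,0,0,0]]'; python3 -m pendant '[[0,0,0,0],[0,0,0,0],[0,0,0,0],[0,0,0,0],[0,0,0,0],[0,0,0,0],[0,0,0,0],[0,0,0,0]]' 0 32;python3 -m pendant '[[0,0,0,0],[0,0,0,0],[0,0,0,0],[0,0,0,0],[0,0,0,0],[0,0,0,0]]'
```

```text
time: 11.72
ee_pos: [0.4283, -0.3555, 0.1083]
eef_rot: [0.63, 0.777, -0.0, -0.001]
ft_force: [0.2, -0.7, -0.4]
width: 0.087
grip_force: 0.0
time: 12.38
ee_pos: [0.4286, -0.3558, 0.109]
eef_rot: [0.63, 0.777, -0.0, -0.0]
ft_force: [-0.7, -0.4, -0.2]
width: 0.0416
grip_force: 3.6
time: 12.88
ee_pos: [0.4298, -0.3569, 0.1109]
eef_rot: [0.63, 0.777, 0.0, 0.002]
ft_force: [-1.9, 0.2, 13.9]
width: 0.0181
grip_force: 32.0
```

```bash
python3 -m pendant '[[0,0,-0.01,0],[0,0,-0.01,0],[0,0,-0.015,0],[0,0,-0.015,0],[0,0,-0.02,0],[0,0,-0.02,0],[0,0,-0.02,0],[0,0,0,0]]'; python3 - <<'E'
from h import *
d=cam('wrist');s=cam('scene')
im=np.zeros((600,800,3),np.uint8)
im[:,:500]=crop(d,160,180,200,200,3)[:600,50:550]
im[:400,500:800]=crop(s,255,225,75,100,4)
cv2.imwrite('pics/w5.png',im)
print(r.read_state()['width'],r.read_state()['grip_force'])
E
```

```text
time: 13.55
ee_pos: [0.43, -0.3569, 0.2235]
eef_rot: [0.63, 0.777, 0.001, 0.003]
ft_force: [0.3, -0.2, -1.5]
width: 0.0177
grip_force: 32.0
0.018191285858588025 31.999641219154
```

View pics/w5.png

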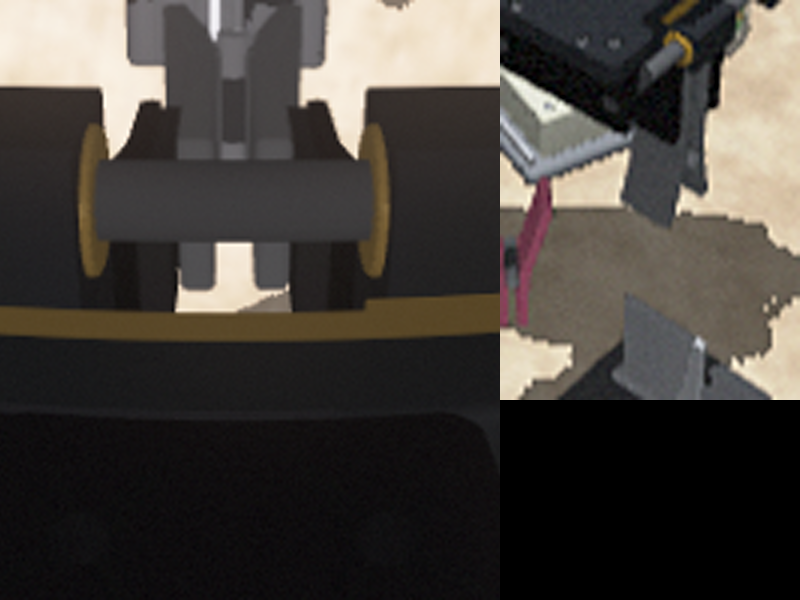

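```bash
python3 - <<'E'
from h import *
d=cam('wrist'); s=r.read_state(); print(s['ee_pos'],s['time'])
Q=R.from_quat(s['eef_rot']).as_matrix(); T=s['ee_pos']
pt=lambda a,b,z:proj(d,T+Q[:,0]*a+Q[:,1]*b+Q[:,2]*z)[0]
vt,vj=180+287/3,180+65/3
print('obs',vt,vj)
f=lambda p:[pt(p[0]-.014,-.0085,p[1]-.051)[1]-vt, pt(p[0]-.014,-.0115,p[1]+.037)[1]-vj]
print(least_squares(f,[0,.03]).x)
for a in (-.004,0,.004): print(a,pt(a-.014,-.0085,.029-.051),pt(a-.014,.0085,.029-.051),pt(a-.014,-.0115,.029+.037),pt(a-.014,.0115,.066))
u=lambda x:160+(50+x)/3
print('obs cols tops',u(180),u(290),'jaws',u(127),u(327))
for o in r.outline_of('clip','wrist')[:3]: print(o['score'],o['bbox'])
E
```

```text
[ 0.42867972 -0.35549123  0.21888707] 13.7
obs 275.6666666666667 201.66666666666666
[ 0.02753065 -0.01423923]
-0.004 [236.65101115 285.16149348] [269.82150506 285.13913722] [238.73973981 224.42950906] [268.02520321 224.40239468]
0 [236.44470074 278.6132344 ] [269.99717345 278.59011046] [238.65314756 219.655418  ] [268.09710421 219.62793496]
0.004 [236.23963198 271.88435969] [270.17150377 271.86040563] [238.56833359 214.82484185] [268.1673292  214.79698218]
obs cols tops 236.66666666666669 273.3333333333333 jaws 219.0 285.6666666666667
0.94 [254.3, 227.2, 49.0, 93.3]
0.84 [276.1, 14.0, 39.6, 26.0]
0.72 [257.8, 76.1, 49.7, 45.4]
```

```bash
python3 -m pendant '[[0,0,-0.01,0.11],[0,0,-0.01,0.115],[0,0,-0.01,0.115],[0.02,0.004,0,0],[0.034,0.007,0,0],[0.034,0.007,0,0],[0.034,0.007,0,0],[0.034,0.007,0,0]]'; python3 -m pendant '[[0.034,0.007,0,0],[0.034,0.007,0,0],[0.034,0.007,0,0],[0.034,0.007,0,0],[0.034,0.007,0,0],[0.034,0.007,0,0],[0.03,0.006,0,0],[0.02,0.003,0,0]]'; python3 -m pendant '[[0,0,0,0],[0,0,0,0],[0,0,0,0],[0,0,0,0]]'; python3 - <<'E'
from h import *
d=cam('wrist'); s=r.read_state(); print(s['ee_pos'],s['width'],s['grip_force'])
cv2.imwrite('pics/w6.png',d['img'][:,:,::-1])
import pickle; pickle.dump((d,s),open('w6.pkl','wb'))
for t in ['tag_block','tag_edge','crossbar','paddle_a','ball_a','clip']: print(t,[(round(o['score'],2),np.round(o['bbox'],1).tolist()) for o in r.outline_of(t,'wrist')])
for shift in ((0,0),(.0025,.003)):
  p=np.array([.555+shift[0],-.0132+shift[1],-.132]);c,sn=np.cos(p[2]),np.sin(p[2])
  L=np.array([(0,167,97),(0,117,97),(-43,167,45),(43,167,45),(43,112,45),(-43,112,45),(-28,54,99),(-30,90,104)])/1e3
  W=np.c_[p[0]+c*L[:,0]-sn*L[:,1],p[1]+sn*L[:,0]+c*L[:,1],L[:,2]]
  print(proj(d,W).round(1).tolist())
E
```

```text
time: 14.42
ee_pos: [0.4808, -0.2036, 0.2481]
eef_rot: [0.752, 0.659, -0.0, -0.001]
ft_force: [1.2, -0.4, -1.0]
width: 0.0182
grip_force: 32.0
time: 15.08
ee_pos: [0.565, 0.0436, 0.2476]
eef_rot: [0.751, 0.66, -0.001, -0.001]
ft_force: [-0.3, 0.5, -1.0]
width: 0.018
grip_force: 32.0
time: 15.42
ee_pos: [0.5647, 0.0381, 0.2488]
eef_rot: [0.753, 0.658, -0.0, -0.0]
ft_force: [-0.5, -0.5, -0.9]
width: 0.0179
grip_force: 32.0
[0.56476837 0.03821399 0.24894575] 0.018098358144614815 31.99952457100153
tag_block [(0.96, [252.6, 88.0, 68.8, 53.5])]
tag_edge [(0.72, [253.8, 90.0, 72.8, 55.7])]
crossbar [(0.74, [256.6, 229.3, 50.8, 92.8]), (0.67, [239.4, 174.8, 38.9, 22.1])]
paddle_a [(0.86, [237.8, 139.3, 35.5, 21.4]), (0.44, [257.6, 278.1, 21.1, 11.1])]
ball_a [(0.53, [284.4, 208.1, 11.5, 14.6]), (0.29, [136.6, 5.0, 38.7, 10.0])]
clip [(0.73, [254.6, 226.8, 44.1, 94.5])]
[[250.8, 68.5], [251.0, 117.1], [215.0, 76.1], [287.7, 75.7], [287.6, 121.3], [215.4, 121.6], [224.3, 178.5], [221.1, 144.4]]
[[252.9, 65.3], [253.0, 113.9], [216.8, 73.3], [289.5, 73.1], [289.4, 118.6], [217.1, 118.8], [226.2, 175.3], [223.1, 141.1]]
```

```bash
python3 - <<'E'
import pickle,numpy as np,cv2
d,s=pickle.load(open('w6.pkl','rb')); g=cv2.cvtColor(d['img'],cv2.COLOR_RGB2GRAY)
print('cols',list(range(242,266)))
for y in range(56,126,3): print(y,g[y,242:266].tolist())
print('full row 100',g[100,210:296].tolist())
E
```

```text
cols [242, 243, 244, 245, 246, 247, 248, 249, 250, 251, 252, 253, 254, 255, 256, 257, 258, 259, 260, 261, 262, 263, 264, 265]
56 [228, 228, 228, 228, 228, 229, 229, 230, 230, 230, 229, 227, 227, 225, 224, 224, 223, 224, 224, 225, 227, 228, 227, 225]
59 [226, 228, 230, 229, 230, 231, 230, 230, 230, 228, 228, 227, 227, 227, 227, 226, 225, 223, 223, 223, 225, 225, 225, 224]
62 [224, 225, 226, 227, 229, 230, 228, 228, 228, 228, 228, 227, 227, 227, 227, 227, 226, 224, 222, 222, 223, 223, 224, 224]
65 [226, 228, 230, 230, 230, 230, 230, 228, 224, 199, 229, 232, 223, 194, 212, 226, 226, 225, 224, 224, 224, 225, 227, 225]
68 [188, 187, 189, 190, 190, 167, 211, 225, 224, 195, 228, 232, 224, 169, 130, 135, 131, 121, 164, 177, 184, 184, 186, 184]
71 [250, 250, 250, 250, 250, 199, 233, 244, 239, 194, 228, 232, 223, 166, 130, 134, 126, 128, 239, 250, 250, 250, 250, 250]
74 [250, 250, 250, 250, 250, 197, 233, 244, 239, 199, 230, 230, 221, 175, 129, 135, 126, 127, 141, 242, 250, 250, 250, 250]
77 [250, 250, 250, 250, 250, 191, 234, 244, 238, 203, 233, 232, 223, 178, 128, 135, 129, 201, 246, 250, 25
[... 1747 characters left out ...]
, 100, 101]
122 [101, 102, 102, 102, 102, 100, 101, 100, 101, 101, 102, 102, 101, 100, 101, 101, 101, 101, 99, 100, 99, 100, 101, 101]
125 [134, 135, 135, 135, 134, 134, 135, 134, 133, 134, 134, 134, 134, 134, 134, 134, 133, 135, 134, 135, 134, 134, 134, 134]
full row 100 [114, 100, 103, 116, 126, 111, 100, 106, 131, 140, 140, 142, 141, 141, 141, 141, 141, 142, 141, 142, 141, 141, 141, 140, 142, 141, 141, 142, 141, 141, 140, 142, 141, 141, 141, 141, 138, 116, 122, 127, 125, 118, 124, 124, 123, 119, 121, 128, 121, 129, 141, 141, 140, 141, 141, 141, 140, 140, 140, 140, 140, 140, 141, 141, 140, 140, 139, 139, 140, 140, 140, 139, 139, 140, 139, 140, 141, 137, 130, 109, 96, 107, 122, 118, 94, 93]
```

```bash
python3 -m pendant '[[0.03,0,0,0],[0.03,0,0.01,0],[0.02,0,0.01,0],[0.012,-0.001,0.02,0],[0,0,0.01,0],[0,0,0,0],[0,0,0,0],[0,0,0,0]]'; python3 -m pendant '[[0,0,0,0],[0,0,0,0]]'; python3 - <<'E'
from h import *
d=cam('wrist'); s=r.read_state(); T=s['ee_pos'];print(T,s['eef_rot'],s['ft_force'])
W=np.array([.5766,.1326]);ey=np.array([.132,.991])
print('TCP err vs target (tool x,y):',(W-.003*ey-T[:2])@np.array([[.132,.991],[.991,-.132]]).T)
g=cv2.cvtColor(d['img'],cv2.COLOR_RGB2GRAY)
P=np.array([[*(W+k*ey),.097] for k in(.025,-.025)]);print(proj(d,P).round(1))
for y in range(130,200,5): print(y,g[y,236:274].tolist())
E
```

```text
time: 16.43
ee_pos: [0.5767, 0.1295, 0.2002]
eef_rot: [0.753, 0.658, 0.0, 0.0]
ft_force: [-0.0, -0.1, -0.6]
width: 0.0183
grip_force: 32.0
time: 16.6
ee_pos: [0.5767, 0.1303, 0.2002]
eef_rot: [0.753, 0.658, 0.001, 0.0]
ft_force: [0.7, -0.4, -0.1]
width: 0.0181
grip_force: 32.0
[0.57652418 0.13052325 0.19992482] [7.52498034e-01 6.58594156e-01 6.38914356e-04 1.96986695e-04] [ 0.25254749  0.14478488 -0.33927023]
TCP err vs target (tool x,y): [-0.00093045 -0.00019899]
[[253.2 161. ]
 [253.4 215.8]]
130 [121, 117, 116, 117, 118, 120, 122, 122, 123, 124, 123, 124, 121, 123, 123, 122, 121, 121, 120, 121, 121, 120, 120, 119, 118, 116, 118, 119, 119, 119, 118, 118, 117, 117, 117, 116, 116, 116]
135 [118, 117, 118, 117, 120, 121, 121, 123, 121, 123, 122, 123, 123, 122, 121, 122, 121, 121, 121, 120, 120, 120, 120, 119, 118, 117, 117, 117, 118, 119, 119, 119, 118, 118, 117, 118, 117, 118]
140 [86, 87, 87, 87, 87, 87, 87, 86, 86, 86, 86, 86, 85, 86, 86, 86, 86, 84, 84, 85, 85, 84, 85, 85, 84, 84, 85, 85, 85, 84, 85, 84, 84, 85, 84, 86, 84, 84]
145 [96, 96, 96, 96, 97, 96, 97, 97, 96, 97, 97, 96, 
[... 1277 characters left out ...]
6, 137, 136, 136, 137, 137, 137, 137, 137, 131, 118, 122, 120, 116, 112, 117, 116, 113, 109, 109, 120, 118, 118, 126, 136, 137, 137, 137, 137, 138, 137, 138, 138, 138, 138, 138, 138]
185 [72, 71, 72, 72, 78, 98, 124, 135, 136, 136, 129, 118, 120, 121, 114, 112, 117, 115, 113, 110, 113, 120, 119, 117, 126, 137, 137, 136, 186, 215, 138, 82, 72, 74, 74, 75, 74, 75]
190 [71, 73, 73, 72, 71, 72, 72, 72, 73, 88, 113, 117, 117, 109, 101, 98, 98, 98, 96, 96, 99, 101, 104, 147, 229, 245, 195, 88, 72, 73, 73, 74, 74, 75, 75, 74, 74, 74]
195 [71, 72, 72, 73, 73, 72, 71, 72, 71, 71, 72, 95, 126, 124, 108, 111, 112, 114, 113, 113, 111, 108, 105, 98, 93, 89, 72, 73, 73, 72, 73, 74, 74, 75, 74, 73, 74, 74]
```

```bash
python3 -m pendant '[[-0.002,0,0.015,0],[0,0,0.015,0],[0,0,0.015,0],[0,0,0.01,0],[0,0,0,0],[0,0,0,0]]'; python3 -m pendant '[[0,0,0.005,0],[0,0,0.005,0],[0,0,0.003,0],[0,0,0,0],[0,0,0,0]]'
```

```text
time: 17.15
ee_pos: [0.5759, 0.129, 0.1442]
eef_rot: [0.752, 0.659, -0.0, -0.0]
ft_force: [0.5, -0.3, -0.8]
width: 0.0178
grip_force: 32.0
time: 17.57
ee_pos: [0.5765, 0.1292, 0.1329]
eef_rot: [0.752, 0.659, 0.001, 0.0]
ft_force: [-5.2, -1.7, 13.8]
width: 0.018
grip_force: 32.0
```

```bash
python3 -m pendant '[[0,0,-0.001,0],[0,0,0,0],[0,0,0,0],[0,0,0,0],[0,0,0,0],[0,0,0,0],[0,0,0,0],[0,0,0,0]]' 1; python3 -m pendant '[[0,0,0,0],[0,0,0,0],[0,0,0,0],[0,0,0,0],[0,0,0,0],[0,0,0,0],[0,0,0,0]]'; python3 -m pendant '[[0,0,-0.01,0],[0,0,-0.02,0],[0,0,-0.03,0],[0,0,-0.03,0],[0,0,-0.03,0],[-0.02,0,-0.01,0],[-0.03,0,0,0],[-0.03,0,0,0]]'; python3 -m pendant '[[0,0,0,0],[0,0,0,0],[0,0,0,0]]'
python3 - <<'E'
from h import *
d=cam('wrist');s=cam('scene');t=cam('top'); st=r.read_state();print(st['ee_pos'],st['ft_force'])
for c in ('wrist','scene'):
  for n in ['clip','crossbar','ball_a','paddle_a','tag_block','wax_pot','soap_bar','scrub_brush','button_jar','scent_bottle']: print(c,n,[(round(o['score'],2),np.round(o['bbox'],1).tolist()) for o in r.outline_of(n,c)])
W=np.array([.5766,.1311]);ey=np.array([.132,.991]);ex=np.array([.991,-.132])
P=np.array([[*(W+k*ey+b*ex),z] for k in(.014,-.014) for b,z in((-.0225,.154),(.0225,.154),(-.004,.066),(.004,.066))])
P=np.r_[P,[[*(W+k*ey),.097] for k in (.025,-.025)]]
for c in (d,s): print(proj(c,P).round(1).tolist())
g=cv2.cvtColor(d['img'],cv2.COLOR_RGB2GRAY)
E
```

```text
time: 18.23
ee_pos: [0.5759, 0.1291, 0.132]
eef_rot: [0.752, 0.659, 0.0, -0.0]
ft_force: [0.4, -0.0, 0.5]
width: 0.0635
grip_force: 0.0
time: 18.82
ee_pos: [0.5759, 0.1291, 0.1321]
eef_rot: [0.752, 0.659, 0.0, -0.0]
ft_force: [-0.7, 0.6, 0.3]
width: 0.0866
grip_force: 0.0
time: 19.48
ee_pos: [0.5656, 0.0496, 0.2639]
eef_rot: [0.752, 0.66, 0.001, 0.0]
ft_force: [0.3, -0.5, -0.2]
width: 0.0867
grip_force: 0.0
time: 19.73
ee_pos: [0.5654, 0.0503, 0.2626]
eef_rot: [0.752, 0.659, 0.0, -0.0]
ft_force: [-0.1, 0.8, -0.5]
width: 0.087
grip_force: 0.0
[0.56534492 0.05106317 0.26207336] [ 0.1075586  -0.02720052  0.14796538]
wrist clip [(0.56, [255.5, 97.2, 53.4, 31.6])]
wrist crossbar [(0.74, [242.1, 182.8, 42.5, 23.6]), (0.48, [255.0, 229.3, 16.0, 8.7]), (0.21, [269.0, 99.7, 22.7, 36.2])]
wrist ball_a [(0.65, [253.0, 231.4, 19.2, 3.9]), (0.59, [268.2, 214.2, 39.8, 29.3]), (0.58, [255.1, 97.6, 52.4, 30.6])]
wrist paddle_a [(0.84, [240.9, 268.6, 23.3, 18.1]), (0.79, [240.8, 150.1, 31.2, 23.1]), (0.43, [255.4, 279.8, 21.9, 9.4])]
wrist tag_block [(0.62, [253.3, 100.3, 66.6, 52.0])]
wrist wax_pot 
[... 854 characters left out ...]
9.6, 185.4, 28.2, 33.4])]
scene soap_bar [(0.65, [196.8, 216.6, 18.6, 21.6]), (0.23, [224.6, 188.9, 35.8, 25.4])]
scene scrub_brush [(0.54, [219.7, 242.4, 12.8, 30.9])]
scene button_jar [(0.59, [306.1, 221.0, 25.4, 33.0]), (0.52, [227.5, 159.7, 5.2, 20.8]), (0.49, [196.2, 215.2, 18.3, 22.1])]
scene scent_bottle [(0.71, [259.1, 200.2, 9.4, 14.3]), (0.6, [152.9, 171.4, 22.4, 43.5])]
[[228.3, 82.7], [280.3, 82.7], [250.8, 91.0], [257.7, 91.0], [228.4, 114.5], [280.2, 114.5], [250.8, 114.8], [257.7, 114.8], [254.3, 78.3], [254.3, 125.0]]
[[211.7, 152.8], [226.2, 148.8], [219.5, 177.5], [222.0, 176.8], [215.9, 157.1], [230.6, 153.0], [223.7, 182.1], [226.2, 181.3], [218.5, 166.4], [226.1, 174.3]]
```

```bash
python3 -c "
from bench import r
print(r.close_job())"
```

```text
the job is handed in; nothing more can be done
None
```

The job is handed in at about 20 s of the 72 s limit. By the last camera measurements, both ball levers lean back (off), the crossbar leans front (on), and the clip sits upright and fully down on the tag plate, within about 2 mm of its middle; I saw no sign of a flipped paddle or a pushed bystander.

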